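# Pack the microscope session caddy

## Task

Pack the grey caddy for the next oil-immersion session: stand the objective can with the yellow lid dot in the yellow bay, the brown oil bottle in the green bay, the blue-capped vial in the blue bay and the white-capped vial in the white bay, each upright on the floor of its bay and set down, not dropped. The objective can with the blue lid dot and the black-capped vial do not belong to the kit: leave them standing where they are.

Things in the scene. Friction and masses are not known exactly. Their poses are not given: they have to be found in the camera images.
- objective_can: Screw-lid objective can, black, pale label, YELLOW dot on the lid; upright cylinder 66 mm tall, body 35 mm across up to 45 mm high, lid 39 mm across above that (46 to 66 mm); about 70 g. Origin: centre of its underside, z up.
- oil_bottle: Small brown oil bottle with a green-banded label and a black pointed cap; upright, 75 mm tall, round body 29 mm across up to about 48 mm, neck and cap about 20 mm across and narrower above; about 32 g. Origin: centre of its underside, z up.
- blue_vial: Glass sample vial with a BLUE screw cap and pink contents; upright, 46 mm tall, 22.5 mm across, cap 20.5 mm across above 40 mm; about 28 g. Origin: centre of its underside, z up.
- white_vial: Glass sample vial with a WHITE screw cap and amber contents; upright, 58 mm tall, 27 mm across, cap 25 mm across above 50 mm; about 30 g. Origin: centre of its underside, z up.
- other_can: Look-alike to leave alone: black screw-lid objective can with a BLUE dot on the lid; upright, 66 mm tall, lid 39 mm across. Origin: centre of its underside, z up.
- black_vial: Look-alike to leave alone: glass sample vial with a BLACK screw cap and blue contents; upright, 50 mm tall, 22 mm across. Origin: centre of its underside, z up.
- yellow_bay: Yellow plastic insert fixed in the grey caddy: open-topped square tray 86 x 86 mm outside, 23 mm high, 66 x 66 mm clear inside, floor 3 mm thick. Origin: centre of its underside, 4 mm above the worktop (inner floor at 7 mm, rim at 27 mm); x, y along its sides, z up. The four inserts stand two by two, centres 89 mm apart, any colour in any corner.
- green_bay: Green plastic insert fixed in the caddy, the same in shape, size and origin as the yellow one. The caddy round the four: fixed, 190 x 190 mm, rim 28 mm high, a low steel handle 24 mm out beyond each of two opposite sides.
- blue_bay: Blue plastic insert fixed in the caddy, the same in shape, size and origin as the yellow one. The caddy round the four: fixed, 190 x 190 mm, rim 28 mm high, a low steel handle 24 mm out beyond each of two opposite sides.
- white_bay: White plastic insert fixed in the caddy, the same in shape, size and origin as the yellow one. The caddy round the four: fixed, 190 x 190 mm, rim 28 mm high, a low steel handle 24 mm out beyond each of two opposite sides.
Mind the look-alikes: they are no part of the job. What is shaped like the objective_can but red is not meant.

How it is judged:
By the outcome, as a careful person would: the job done as asked, in the order asked, and still so for the second after the job is handed in, with the robot touching nothing.
It also fails if it takes over 96 s, if anything falls off the work surface, if the arm or the gripper's body presses on something with over 40 N, if the wrist force passes 120 N, or if a joint passes its speed limit or range.

## Robot

A 6-joint arm with a two-finger parallel gripper is mounted at the origin on a cart in front of the work surface, level with it; the furniture and walls round the work are solid. World frame = base frame: x ahead of the robot, y to its left, z up, the work surface at z = 0. Lengths are in m, angles in rad, forces in N, time in s.
With the tool pointing down it reaches from about 0.225 to 0.875 m from the base axis. Payload 3.4 kg.
Tool frame: the origin (TCP) lies at the very end of the fingers, on their centre line; the grasp point (between the pads) lies 19 mm behind it (manip.hold_point_z is the distance from the TCP to the grasp point, in m); z points along the fingers, y is the line along which they close (so a half turn about z gives the same grasp; the last joint's range is limited). The gripper opens to 85 mm and grips with 20 to 120 N. Pads are 22 mm wide; open, the fingers measure 114 mm over their backs; the gripper's body (76 mm by 85 mm) begins 54 mm behind the grasp point. The pads swing forward as they close: fully open they stand 13 mm farther back than shut.
Start: joints at [-1.31, 0.276, 1.505, -0, 1.361, -0.121], TCP at [0.214, -0.534, 0.197] pointing down, gripper open.
Joint ranges: [-2.89, 2.89], [-0.75, 2.08], [0.22, 2.7], [-1.18, 4.32], [0.11, 2.71], [-2.7, 2.7]. Speed limits (rad/s): [2.57, 2.57, 3.14, 3.14, 3.14, 3.14].

## Interface

Orientations are given as a unit quaternion [w, x, y, z].
In Python, from rig import readout, viewer, order, manip gives the robot as it stands. The module is installed in compiled form; this text tells all that it offers.
- The arm moves only by the tool send_rows, never from a script. Its arguments are lists of equal length, an entry for each row: "xyz": the shift along the world's x, y, z in m, a list of three; "delta_rot": the turn, a rotation vector about the world's x, y, z in degrees, a list of three. In form: {"xyz": [[tx, ty, tz], ...], "delta_rot": [[wx, wy, wz], ...]}. A call has 1 to 12 rows; each row shifts and turns the commanded pose from where the row before left it; what a row does not reach is not made up. A row lasts 1/10 s, in which the tool goes at most 50 mm and 8.59 degrees, less where a joint would pass 70% of its speed; a pose out of reach is approached as far as the arm can. A call with a gripper value outside its range is refused whole. "gripper" is the finger opening in m, from 0 to 0.0854, set as the call begins (left out, the last holds). The fingers move at their own pace and stop on an object; "force" is the grip in N (left out, the last holds). Time passes only in rows, so rows that do not move let the fingers close. It gives the time, the measured TCP pose, the force, the opening and the grip force at its end, in the units of the state.
- readout.get_state(): the state, without advancing time (a new reading comes with each control period).
- viewer.get_image(name): name is "scene" or "side" or "wrist"; returns a dict with "color" (420x560x3 uint8, red, green, blue), "depth" (420x560 float32, m along the optical axis (not along the pixel's ray), 0 where there is no reading), "K" (3x3 intrinsics, pixels), "camera_from_world" (4x4, takes a point from world to camera coordinates). Camera axes: x right, y up, looking along -z (the intrinsics and any distortion apply to the point x, -y, -z); pixel columns grow to the right and rows downward; lengths in m; the calibration is good to about 2 mm. The wrist camera is an equidistant fisheye: a pixel r from the principal point sees the ray r / f radians off the axis. A picture is of the moment at which its call begins.
- order.sign_off(): hands the job in; it is judged then, once.
The state is a dict: "clock": time; "qpos": joint angles; "qd": joint speeds; "effort": joint torques, N m; "position": TCP position; "ee_rot": TCP orientation; "contact_force": force on the tool from outside, world axes, zero at the start; "moment": the same for the moment, N m; "width": finger opening in m; "gripper_force": force on a finger pad.
Only numpy, scipy, OpenCV 4.12 (cv2) and the standard library are available. Lean on these libraries where they do the work, as an engineer would, in place of code of your own. Each camera call takes 0.05 s, during which the arm holds its last target. There are 200 camera calls.

## Working session

There is one attempt and no reset: what is moved stays moved. The work goes in short steps, Python scripts to look and compute and a tool call to move; the robot and the scene stay as the last step left them, time stands still between calls to the robot, and variables do not carry over. Pictures are saved under pics/ and viewed, at most 14 in all, crops included, and the job is handed in when it is done.

Besides the shell and the picture viewer there is one more tool, called after "Call:" in YAML: its name, and indented under it one key for each argument. send_rows: Moves the arm, as the interface text tells. Its arguments: {"type":"object","properties":{"xyz":{"type":"array"},"delta_rot":{"type":"array"},"gripper":{"type":"number"},"force":{"type":"number"}},"required":["xyz","delta_rot"]}

```bash
mkdir -p pics; cat > h.py <<'E'
import numpy as np, cv2
from rig import readout, viewer, order, manip
def grab(n,tag):
    im=viewer.get_image(n); np.savez(f'{tag}.npz',**im)
    cv2.imwrite(f'pics/{tag}.png',cv2.cvtColor(im['color'],cv2.COLOR_RGB2BGR)); return im
def world(im,u,v,z=None):
    """pixel -> world: at depth (z None) or on plane z (pinhole cams)"""
    K=im['K'];T=np.linalg.inv(im['camera_from_world'])
    d=np.array([(u-K[0,2])/K[0,0],-(v-K[1,2])/K[1,1],-1.0])
    if z is None: return T[:3,:3]@(d*im['depth'][int(v),int(u)])+T[:3,3]
    r=T[:3,:3]@d; return T[:3,3]+r*(z-T[2,3])/r[2]
E
python3 - <<'E'
from h import *
for n in('scene','side'):
    im=grab(n,n+'1'); print(n,im['K'].round(1).tolist(),np.linalg.inv(im['camera_from_world']).round(3).tolist())
s=readout.get_state(); print({k:np.round(v,3) for k,v in s.items()}); print(manip.hold_point_z)
E
```

```text
scene [[437.6, 0.0, 279.6], [0.0, 437.6, 206.9], [0.0, 0.0, 1.0]] [[-0.702, 0.474, -0.531, 0.01], [-0.712, -0.45, 0.539, 0.481], [0.017, 0.757, 0.653, 0.684], [0.0, 0.0, 0.0, 1.0]]
side [[485.4, 0.0, 282.2], [0.0, 485.4, 215.2], [0.0, 0.0, 1.0]] [[1.0, -0.026, -0.0, 0.543], [0.011, 0.438, -0.899, -1.237], [0.023, 0.899, 0.438, 0.599], [0.0, 0.0, 0.0, 1.0]]
{'clock': np.float64(0.1), 'qpos': array([-1.31 ,  0.277,  1.506, -0.   ,  1.361, -0.121]), 'qd': array([-0.002, -0.001, -0.003, -0.   , -0.001, -0.001]), 'effort': array([ 1.0000e-03, -4.1770e+01, -2.4641e+01, -0.0000e+00,  6.0000e-03,
       -0.0000e+00]), 'position': array([ 0.214, -0.533,  0.196]), 'ee_rot': array([-0.001,  0.982,  0.19 , -0.   ]), 'contact_force': array([-0.382, -0.132,  0.308]), 'moment': array([-0.018,  0.005,  0.004]), 'gripper_force': np.float64(0.0), 'width': np.float64(0.085)}
0.0187
```

View pics/scene1.png

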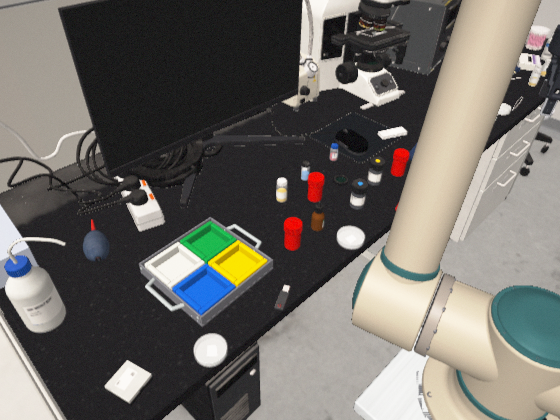

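View pics/side1.png

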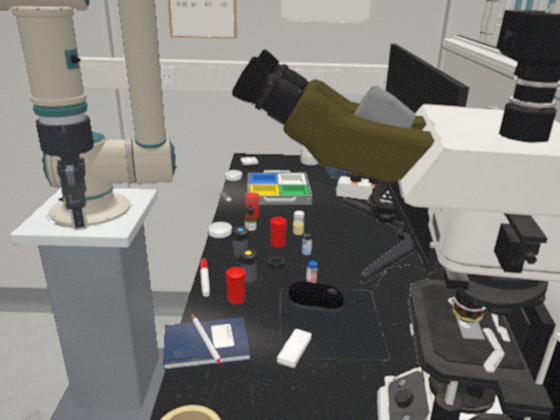

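The scene view shows the white vial at about (282,190), the blue vial at (334,152), the yellow can at (376,170) and the bottle at (318,218). The look-alikes are the blue-dot can at (358,193) and the black vial at (305,170), and there are red cans at (316,187), (293,233) and (400,162). The caddy is near (207,268). I'll zoom in to get precise pixels.

```bash
python3 - <<'E'
from h import *
a=cv2.imread('pics/scene1.png'); c=a[135:260,260:425]; cv2.imwrite('pics/zoom.png',cv2.resize(c,None,fx=4.8,fy=4.8,interpolation=cv2.INTER_CUBIC))
im=dict(np.load('scene1.npz'))
h=cv2.cvtColor(im['color'],cv2.COLOR_RGB2HSV)
R=np.zeros(h.shape[:2],np.uint8);R[210:325,135:275]=1
for n,lo,hi in(('yellow',(20,150,120),(32,255,255)),('green',(50,120,60),(80,255,255)),('blue',(100,150,80),(120,255,255)),('white',(0,0,205),(180,30,255))):
    m=cv2.inRange(h,lo,hi)*R
    k,l,st,ce=cv2.connectedComponentsWithStats(m); i=1+st[1:,4].argmax()
    c=max(cv2.findContours((l==i).astype(np.uint8),0,1)[0],key=cv2.contourArea)
    r=np.array([world(im,*p[0],0.027)[:2] for p in c],np.float32)
    b=cv2.minAreaRect(r); print(n,st[i,4],np.round(b[0],4),np.round(b[1],4),round(b[2],1))
# things: depth points above table, in region, cluster in plan
P=[]
K=im['K'];T=np.linalg.inv(im['camera_from_world'])
vv,uu=np.mgrid[135:260,260:425]; d=im['depth'][vv,uu]
p=np.stack([(uu-K[0,2])/K[0,0]*d,-(vv-K[1,2])/K[1,1]*d,-d],-1)@T[:3,:3].T+T[:3,3]
m=((p[...,2]>0.015)&(p[...,2]<.12)&(d>0)).astype(np.uint8)
k,l,st,ce=cv2.connectedComponentsWithStats(m)
for i in range(1,k):
    if st[i,4]>40:
        q=p[l==i]; top=np.percentile(q[:,2],97); t=q[q[:,2]>top-.006]
        print('px',(ce[i]+[260,135]).round(),'n',st[i,4],'top',top.round(3),'topxy',t.mean(0).round(3),'box',q.min(0).round(3)[:2],q.max(0).round(3)[:2])
E
```

```text
yellow 1449 [0.484 0.118] [0.0883 0.0891] 3.5
green 1237 [0.5709 0.1238] [0.0912 0.0888] 4.2
blue 1693 [0.4779 0.2067] [0.0872 0.0875] 3.6
white 1259 [0.567 0.212] [0.0875 0.0876] 4.2
px [279. 138.] n 210 top 0.022 topxy [ 0.766 -0.279  0.019] box [ 0.719 -0.337] [ 0.812 -0.232]
px [353. 142.] n 408 top 0.041 topxy [ 0.599 -0.409  0.038] box [ 0.559 -0.436] [ 0.671 -0.383]
px [334. 149.] n 96 top 0.047 topxy [ 0.61  -0.331  0.046] box [ 0.6   -0.342] [ 0.619 -0.32 ]
px [400. 159.] n 324 top 0.067 topxy [ 0.452 -0.405  0.065] box [ 0.433 -0.485] [ 0.471 -0.386]
px [376. 168.] n 332 top 0.067 topxy [ 0.471 -0.327  0.065] box [ 0.453 -0.348] [ 0.489 -0.31 ]
px [313. 180.] n 478 top 0.067 topxy [ 0.532 -0.168  0.065] box [ 0.514 -0.219] [ 0.613 -0.15 ]
px [281. 187.] n 205 top 0.059 topxy [ 0.585 -0.106  0.057] box [ 0.572 -0.121] [ 0.598 -0.093]
px [358. 191.] n 377 top 0.067 topxy [ 0.444 -0.222  0.065] box [ 0.425 -0.243] [ 0.464 -0.204]
px [318. 215.] n 251 top 0.071 topxy [ 0.459 -0.096  0.07 ] box [ 0.445 -0.108] [ 0.471 -0.081]
px [292. 230.] n 447 top 0.067 topxy [ 0.458 -0.013  0.065] box [ 0.44  -0.033] [0.477 0.005]
px [350. 235.] n 333 top 0.018 topxy [ 0.381 -0.117  0.016] box [ 0.351 -0.147] [ 0.412 -0.087]
px [264. 256.] n 67 top 0.029 topxy [0.456 0.069 0.027] box [0.44  0.063] [0.474 0.079]
```

View pics/zoom.png

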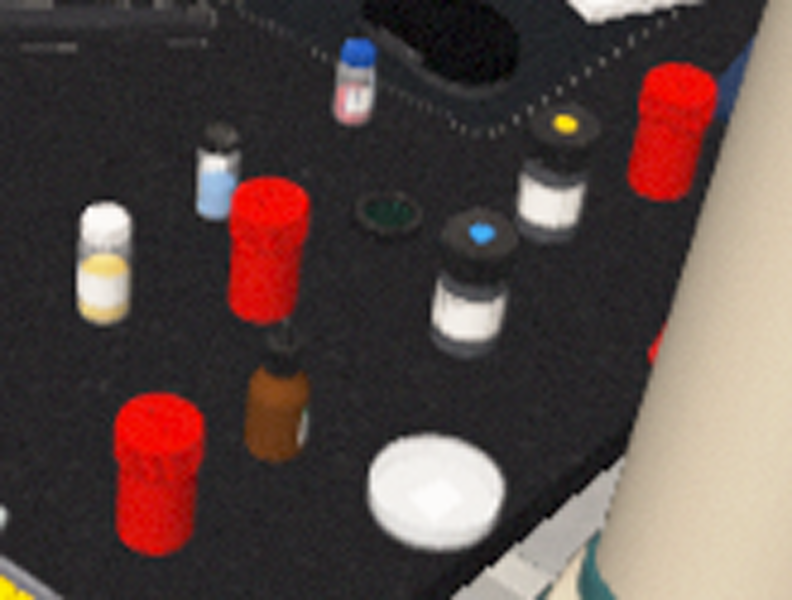

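The zoomed view confirms the identities: yellow-dot can at (565,125), blue-dot can at (482,232), bottle at (277,400), white vial at (105,260) and blue vial at (355,80). The measured tops (67, 59, 47 and 71 mm) and widths match the given sizes. The bays measure about 88 mm, 87–89 mm apart, turned about 4°.

I'll go over the yellow can, closing along x because a red can stands close by in y.

Call:
send_rows:
  xyz:
    - [0.022,0.017,0]
    - [0.022,0.017,0]
    - [0.022,0.017,0]
    - [0.022,0.017,0]
    - [0.021,0.017,0]
    - [0.021,0.017,0]
    - [0.021,0.017,0]
    - [0.021,0.017,0]
    - [0.021,0.017,0]
    - [0.021,0.017,0]
    - [0.021,0.018,0]
    - [0.022,0.018,0]
  delta_rot:
    - [0,0,5.7]
    - [0,0,5.7]
    - [0,0,5.7]
    - [0,0,5.7]
    - [0,0,5.7]
    - [0,0,5.7]
    - [0,0,5.7]
    - [0,0,5.7]
    - [0,0,5.7]
    - [0,0,5.7]
    - [0,0,5.7]
    - [0,0,5.7]
  gripper: 0.0854
  force: 30

```text
clock: 1.3
position: [0.4717, -0.3266, 0.1965]
ee_rot: [-0.0, 0.704, 0.71, -0.0]
contact_force: [-0.2, -0.4, -0.0]
width: 0.0853
gripper_force: 0.0
```

Call:
send_rows:
  xyz:
    - [0,0,-0.02]
    - [0,0,-0.02]
    - [0,0,0]
    - [0,0,0]
  delta_rot:
    - [0,0,0]
    - [0,0,0]
    - [0,0,0]
    - [0,0,0]

```text
clock: 1.7
position: [0.471, -0.3275, 0.1567]
ee_rot: [-0.001, 0.705, 0.709, 0.0]
contact_force: [-0.2, 0.2, -0.3]
width: 0.0855
gripper_force: 0.0
```

```bash
python3 - <<'E'
from h import *
grab('wrist','w1'); im=dict(np.load('w1.npz')); print(im['K'].round(1).tolist(),np.linalg.inv(im['camera_from_world']).round(3).tolist())
E
```

```text
[[325.2, 0.0, 276.9], [0.0, 325.2, 211.0], [0.0, 0.0, 1.0]] [[1.0, -0.005, -0.0, 0.469], [0.005, 0.958, 0.287, -0.254], [-0.001, -0.287, 0.958, 0.335], [0.0, 0.0, 0.0, 1.0]]
```

View pics/w1.png

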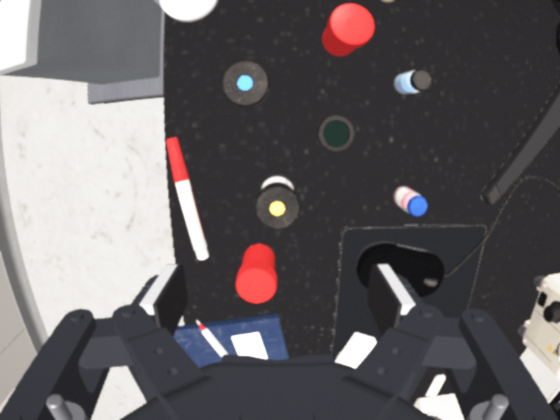

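The wrist view shows the yellow dot at (277,208), the blue-dot can at (245,83), a red can at (257,280) and the blue cap at (418,205). Next I'll turn the dot and cap pixels into positions.

```bash
cat >> h.py <<'E'
def fish(im,u,v,z):
    K=im['K'];T=np.linalg.inv(im['camera_from_world'])
    p=np.array([u-K[0,2],v-K[1,2]]);r=np.hypot(*p);th=r/K[0,0];s=np.sin(th)/max(r,1e-9)
    d=T[:3,:3]@np.array([p[0]*s,-p[1]*s,-np.cos(th)]); return (T[:3,3]+d*(z-T[2,3])/d[2]).round(4)
def blob(im,lo,hi,roi):
    u0,v0,u1,v1=roi;h=cv2.cvtColor(im['color'],cv2.COLOR_RGB2HSV)[v0:v1,u0:u1]
    k,l,st,ce=cv2.connectedComponentsWithStats(cv2.inRange(h,lo,hi));i=1+st[1:,4].argmax()
    return ce[i]+[u0,v0],st[i,4]
E
python3 - <<'E'
from h import *
im=dict(np.load('w1.npz'))
p,n=blob(im,(20,120,120),(35,255,255),(255,185,300,230)); print(p,n,fish(im,*p,.066))
p,n=blob(im,(105,150,80),(125,255,255),(395,185,440,225)); print(p,n,fish(im,*p,.046))
E
```

```text
[275.31578947 207.26315789] 38 [ 0.4679 -0.3313  0.066 ]
[417.46511628 206.15614618] 301 [ 0.6079 -0.335   0.046 ]
```

Call:
send_rows:
  xyz:
    - [-0.001,-0.002,-0.02]
    - [0,0,-0.02]
    - [0,0,-0.025]
    - [0,0,-0.025]
    - [0,0,-0.02]
    - [0,0,-0.012]
    - [0,0,0]
    - [0,0,0]
  delta_rot:
    - [0,0,0]
    - [0,0,0]
    - [0,0,0]
    - [0,0,0]
    - [0,0,0]
    - [0,0,0]
    - [0,0,0]
    - [0,0,0]

```text
clock: 2.55
position: [0.4709, -0.3304, 0.0359]
ee_rot: [0.001, 0.705, 0.709, 0.0]
contact_force: [-0.3, -0.9, 0.5]
width: 0.0854
gripper_force: 0.0
```

Call:
send_rows:
  xyz:
    - [0,0,0]
    - [0,0,0]
    - [0,0,0]
    - [0,0,0]
    - [0,0,0]
    - [0,0,0]
    - [0,0,0]
    - [0,0,0]
    - [0,0,0]
    - [0,0,0]
  delta_rot:
    - [0,0,0]
    - [0,0,0]
    - [0,0,0]
    - [0,0,0]
    - [0,0,0]
    - [0,0,0]
    - [0,0,0]
    - [0,0,0]
    - [0,0,0]
    - [0,0,0]
  gripper: 0.03

```text
clock: 3.55
position: [0.4702, -0.3296, 0.0349]
ee_rot: [-0.0, 0.705, 0.709, 0.0]
contact_force: [0.3, -0.5, -0.2]
width: 0.0302
gripper_force: 0.0
```

The fingers closed to 30 mm with no force, so nothing is held. I'll look before moving again.

```bash
python3 - <<'E'
from h import *
a=grab('wrist','w2');b=grab('side','side2')
c=cv2.cvtColor(np.hstack([a['color'],b['color'][180:320,180:380].repeat(3,0).repeat(3,1)[:420]]),cv2.COLOR_RGB2BGR)
cv2.imwrite('pics/c2.png',cv2.resize(c,None,fx=.68,fy=.68,interpolation=cv2.INTER_AREA))
E
```

```text
(no output)
```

View pics/c2.png

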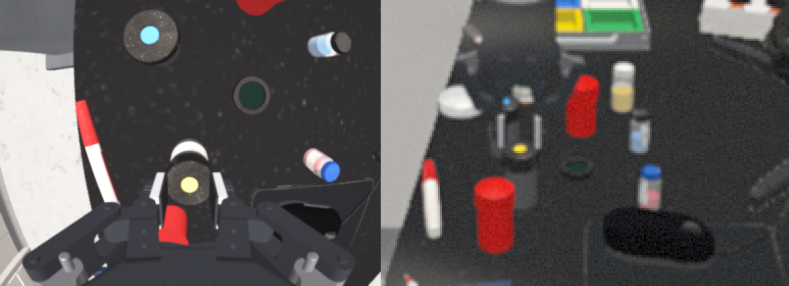

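The fingers straddle the can, which still stands at about (190,185). In the picture the gap looks wider than the lid, so I'll check the reading and the picture at full size.

```bash
python3 - <<'E'
from h import *
s=readout.get_state(); print(s['clock'],s['width'],s['gripper_force'],s['position'])
a=cv2.imread('pics/w2.png')[180:400,180:380]; cv2.imwrite('pics/c3.png',cv2.resize(a,None,fx=2.7,fy=2.7))
E
```

```text
3.65 0.03014937088938025 0.0 [ 0.47023993 -0.32963471  0.03492522]
```

View pics/c3.png

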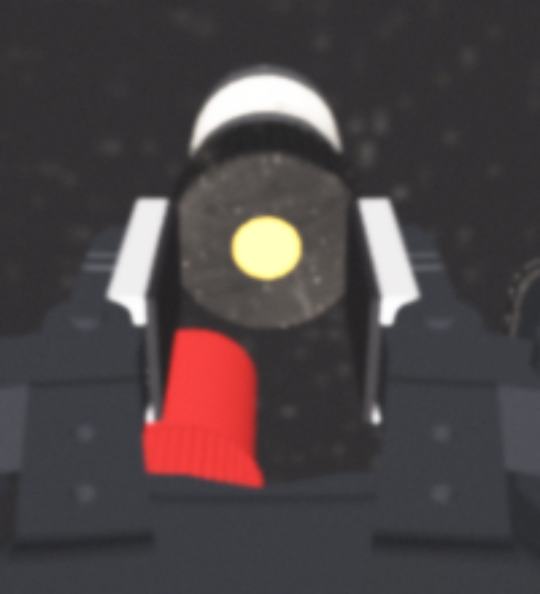

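```bash
python3 - <<'E'
from h import *
im=dict(np.load('w2.npz'))
px=lambda u,v:(180+u/2.7,180+v/2.7)
for n,u,v,z in(('dot',267,248,.066),('lidL',178,240,.066),('lidR',350,240,.066),('far',267,150,.066),('near',267,328,.066),('tipL',168,200,.035),('tipR',360,200,.035),('tipL',168,200,.04),('padtopL',148,300,.06),('padtopR',380,300,.06)): print(n,fish(im,*px(u,v),z))
print(np.linalg.inv(im['camera_from_world'])[:3,3])
d=im['depth'];
for u,v in((267,248),(150,220),(375,220),(140,270),(162,250),(370,250),(162,330)):
    a=px(u,v);print(u,v,d[int(a[1]),int(a[0])])
E
```

```text
dot [ 0.4696 -0.3326  0.066 ]
lidL [ 0.4529 -0.3311  0.066 ]
lidR [ 0.4852 -0.3309  0.066 ]
far [ 0.4695 -0.3127  0.066 ]
near [ 0.4697 -0.3505  0.066 ]
tipL [ 0.4477 -0.3368  0.035 ]
tipR [ 0.4906 -0.3366  0.035 ]
tipL [ 0.4483 -0.3346  0.04  ]
padtopL [ 0.4456 -0.348   0.06  ]
padtopR [ 0.4927 -0.3478  0.06  ]
[ 0.46833731 -0.25593134  0.21349806]
267 248 0.16061765
150 220 0.14234307
375 220 0.14302857
140 270 0.12518433
162 250 0.13246167
370 250 0.1325883
162 330 0.12786631
```

```bash
cat >> h.py <<'E'
def fishd(im,u,v):
    K=im['K'];T=np.linalg.inv(im['camera_from_world'])
    p=np.array([u-K[0,2],v-K[1,2]]);r=np.hypot(*p);th=r/K[0,0];s=np.tan(th)/max(r,1e-9)
    return (T[:3,:3]@(np.array([p[0]*s,-p[1]*s,-1])*im['depth'][int(v),int(u)])+T[:3,3]).round(4)
E
python3 - <<'E'
from h import *
im=dict(np.load('w2.npz'))
px=lambda u,v:(180+u/2.7,180+v/2.7)
for u,v in((267,248),(267,100),(155,195),(150,205),(150,220),(375,205),(375,220),(140,270),(130,290),(170,215),(170,250),(358,250),(160,330),(155,400)):
    print(u,v,fishd(im,*px(u,v)))
print(readout.get_state()['qpos'].round(3))
E
```

```text
267 248 [ 0.4696 -0.3313  0.0684]
267 100 [ 0.4697 -0.314   0.0327]
155 195 [ 0.4404 -0.3506  0.0015]
150 205 [ 0.4494 -0.319   0.0766]
150 220 [ 0.4502 -0.3185  0.0836]
375 205 [ 0.488  -0.3187  0.0768]
375 220 [ 0.4873 -0.3186  0.083 ]
140 270 [ 0.4508 -0.3181  0.1014]
130 290 [ 0.4501 -0.3182  0.107 ]
170 215 [ 0.4533 -0.3185  0.0815]
170 250 [ 0.4539 -0.3211  0.0891]
358 250 [ 0.4839 -0.3206  0.0898]
160 330 [ 0.4538 -0.326   0.1052]
155 400 [ 0.4528 -0.3366  0.1084]
[-0.733  0.409  1.74   0.     0.992 -0.737]
```

```bash
python3 - <<'E'
from h import *
im=dict(np.load('w1.npz'))
for u,v in((172,267),(170,272),(165,280),(155,295),(150,305),(380,267),(383,275),(390,290),(400,300)): print(u,v,fishd(im,u,v))
im=dict(np.load('side1.npz')) # lowest gripper points at start
for u,v in((80,222),(80,215),(76,215),(82,205),(70,190)): print(u,v,world(im,u,v).round(3))
E
```

```text
172 267 [ 0.424  -0.3159  0.2137]
170 272 [ 0.4246 -0.3158  0.2186]
165 280 [ 0.4245 -0.3161  0.2252]
155 295 [ 0.4241 -0.3163  0.2367]
150 305 [ 0.4244 -0.3165  0.2434]
380 267 [ 0.5142 -0.3158  0.2128]
383 275 [ 0.5135 -0.3162  0.2197]
390 290 [ 0.5124 -0.3158  0.2328]
400 300 [ 0.5141 -0.3161  0.2399]
80 222 [ 0.237 -0.584  0.26 ]
80 215 [ 0.239 -0.584  0.272]
76 215 [ 0.233 -0.585  0.273]
82 205 [ 0.252 -0.6    0.297]
70 190 [ 0.239 -0.601  0.32 ]
```

Depth on the pads puts their tips at z ≈ 0.076 while the reported TCP z is 0.035. In the first wrist picture they are at 0.211 against 0.157, of which 13 mm is the open swing. Both differences agree, so the real fingertips are about 40 mm higher than the TCP reading. The fingers closed above the lid without touching it. I'll open, go 40 mm lower and watch the force.

Call:
send_rows:
  xyz:
    - [0,0,0.01]
    - [0,0,0]
    - [0,0,0]
    - [0,0,0]
    - [0,0,0]
    - [0,0,0]
    - [0,0,0]
  delta_rot:
    - [0,0,0]
    - [0,0,0]
    - [0,0,0]
    - [0,0,0]
    - [0,0,0]
    - [0,0,0]
    - [0,0,0]
  gripper: 0.07

```text
clock: 4.35
position: [0.4702, -0.3296, 0.0448]
ee_rot: [-0.0, 0.705, 0.709, 0.0]
contact_force: [0.1, -0.1, -0.3]
width: 0.0698
gripper_force: 0.0
```

Call:
send_rows:
  xyz:
    - [0,-0.001,-0.012]
    - [0,0,-0.012]
    - [0,0,-0.012]
    - [0,0,-0.014]
    - [0,0,0]
    - [0,0,0]
  delta_rot:
    - [0,0,0]
    - [0,0,0]
    - [0,0,0]
    - [0,0,0]
    - [0,0,0]
    - [0,0,0]

```text
clock: 4.95
position: [0.4698, -0.3303, -0.0059]
ee_rot: [-0.001, 0.705, 0.709, -0.0]
contact_force: [-0.1, -0.1, 0.5]
width: 0.07
gripper_force: 0.0
```

Call:
send_rows:
  xyz:
    - [0,0,0]
    - [0,0,0]
    - [0,0,0]
    - [0,0,0]
    - [0,0,0]
    - [0,0,0]
    - [0,0,0]
    - [0,0,0]
  delta_rot:
    - [0,0,0]
    - [0,0,0]
    - [0,0,0]
    - [0,0,0]
    - [0,0,0]
    - [0,0,0]
    - [0,0,0]
    - [0,0,0]
  gripper: 0.03

```text
clock: 5.75
position: [0.4707, -0.331, -0.0044]
ee_rot: [0.001, 0.705, 0.709, 0.0]
contact_force: [0.1, 0.2, 6.1]
width: 0.0382
gripper_force: 30.3
```

The can is gripped at 38 mm with 30 N. I'll lift it and carry it over to the yellow bay.

Call:
send_rows:
  xyz:
    - [0,0,0.01]
    - [0,0,0.02]
    - [0,0,0.03]
    - [0,0,0.03]
    - [0,0.01,0.02]
    - [0,0.02,0]
    - [0.002,0.03,0]
    - [0.002,0.035,0]
    - [0.002,0.04,0]
    - [0.002,0.04,0]
    - [0.002,0.04,0]
    - [0.002,0.04,0]
  delta_rot:
    - [0,0,0]
    - [0,0,0]
    - [0,0,0]
    - [0,0,0]
    - [0,0,0]
    - [0,0,0.5]
    - [0,0,0.5]
    - [0,0,0.5]
    - [0,0,0.5]
    - [0,0,0.5]
    - [0,0,0.5]
    - [0,0,0.5]

```text
clock: 6.95
position: [0.4801, -0.0726, 0.1034]
ee_rot: [-0.002, 0.683, 0.73, -0.001]
contact_force: [0.6, 0.3, -1.1]
width: 0.0382
gripper_force: 30.3
```

Call:
send_rows:
  xyz:
    - [0.001,0.04,0]
    - [0,0.04,0]
    - [0,0.04,0]
    - [0,0.035,0]
    - [0,0.025,0]
    - [0,0.014,0]
    - [0,0,0]
    - [0,0,0]
  delta_rot:
    - [0,0,0]
    - [0,0,0]
    - [0,0,0]
    - [0,0,0]
    - [0,0,0]
    - [0,0,0]
    - [0,0,0]
    - [0,0,0]

```text
clock: 7.75
position: [0.4824, 0.1179, 0.1043]
ee_rot: [-0.0, 0.683, 0.73, -0.001]
contact_force: [-0.2, -0.7, -0.6]
width: 0.0384
gripper_force: 30.3
```

```bash
python3 - <<'E'
from h import *
print(readout.get_state()['position'],readout.get_state()['width'])
grab('wrist','w3')
E
```

```text
[0.4824155  0.11787844 0.10429874] 0.03837252385321627
```

View pics/w3.png

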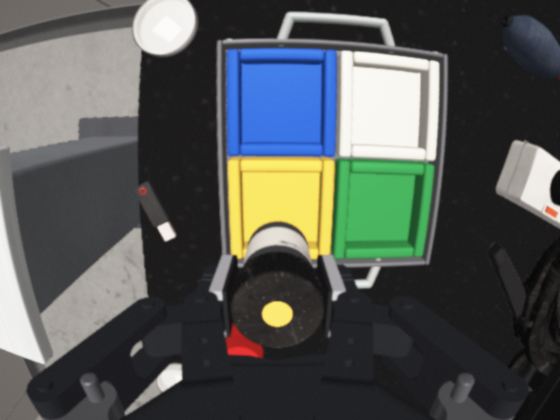

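The can hangs from the gripper with its dot at (277,313). The caddy's four bays are in view: blue at (281,100), white at (390,105), yellow at (281,205) and green at (384,208). A quick check of the bay centres from this view.

```bash
python3 - <<'E'
from h import *
im=dict(np.load('w3.npz'));h=cv2.cvtColor(im['color'],cv2.COLOR_RGB2HSV)
for n,lo,hi in(('blue',(100,150,80),(125,255,255)),('green',(50,120,40),(80,255,255)),('white',(0,0,170),(180,40,255)),('yellow',(20,130,120),(32,255,255))):
    m=cv2.inRange(h,lo,hi); m[:, :225]=0; m[:,440:]=0; m[265:]=0;m[:46]=0
    c=max(cv2.findContours(m,0,1)[0],key=cv2.contourArea)
    b=cv2.minAreaRect(np.array([fish(im,*p[0],.027)[:2] for p in c],np.float32)); print(n,np.round(b[0],4),np.round(b[1],4),round(b[2],1))
E
```

```text
blue [0.4783 0.2038] [0.085  0.0853] 3.3
green [0.5715 0.1209] [0.0881 0.0868] 3.5
white [0.567  0.2088] [0.0863 0.0858] 3.7
yellow [0.484  0.1156] [0.0865 0.0874] 3.6
```

Call:
send_rows:
  xyz:
    - [0.001,0,-0.015]
    - [0,0,-0.02]
    - [0,0,-0.02]
    - [0,0,-0.016]
    - [0,0,-0.012]
    - [0,0,-0.008]
    - [0,0,-0.005]
    - [0,0,-0.003]
    - [0,0,0]
  delta_rot:
    - [0,0,0]
    - [0,0,0]
    - [0,0,0]
    - [0,0,0]
    - [0,0,0]
    - [0,0,0]
    - [0,0,0]
    - [0,0,0]
    - [0,0,0]

```text
clock: 8.7
position: [0.4843, 0.1181, 0.0059]
ee_rot: [0.0, 0.684, 0.73, 0.0]
contact_force: [0.0, 0.3, -1.1]
width: 0.0384
gripper_force: 30.3
```

Call:
send_rows:
  xyz:
    - [0,0,-0.001]
    - [0,0,-0.001]
    - [0,0,-0.001]
    - [0,0,0]
  delta_rot:
    - [0,0,0]
    - [0,0,0]
    - [0,0,0]
    - [0,0,0]

```text
clock: 9.1
position: [0.4842, 0.1184, 0.003]
ee_rot: [0.0, 0.683, 0.73, 0.0]
contact_force: [0.2, -0.5, -1.0]
width: 0.0382
gripper_force: 30.3
```

Call:
send_rows:
  xyz:
    - [0,0,-0.001]
    - [0,0,-0.0005]
    - [0,0,0]
  delta_rot:
    - [0,0,0]
    - [0,0,0]
    - [0,0,0]

```text
clock: 9.4
position: [0.4845, 0.1185, 0.0025]
ee_rot: [0.0, 0.683, 0.73, 0.0]
contact_force: [-1.3, 0.3, 8.5]
width: 0.0383
gripper_force: 31.0
```

Contact at 8.5 N, so the can is on the floor. I'll release with a modest opening, then rise and head for the bottle.

Call:
send_rows:
  xyz:
    - [0,0,0]
    - [0,0,0]
    - [0,0,0]
    - [0,0,0]
    - [0,0,0]
    - [0,0,0.01]
    - [0,0,0.02]
    - [0,0,0.03]
    - [0,0,0.03]
    - [0,0,0.02]
    - [0,0,0]
    - [0,0,0]
  delta_rot:
    - [0,0,0]
    - [0,0,0]
    - [0,0,0]
    - [0,0,0]
    - [0,0,0]
    - [0,0,0]
    - [0,0,0]
    - [0,0,0]
    - [0,0,0]
    - [0,0,0]
    - [0,0,0]
    - [0,0,0]
  gripper: 0.055

```text
clock: 10.6
position: [0.4842, 0.1184, 0.1119]
ee_rot: [0.0, 0.683, 0.73, 0.0]
contact_force: [0.8, 0.1, 0.4]
width: 0.0549
gripper_force: 0.0
```

Call:
send_rows:
  xyz:
    - [-0.001,-0.02,0]
    - [-0.003,-0.03,0]
    - [-0.003,-0.03,0]
    - [-0.003,-0.03,0]
    - [-0.003,-0.03,0]
    - [-0.003,-0.03,0]
    - [-0.003,-0.02,0]
    - [-0.003,-0.012,0]
    - [-0.002,0,0]
    - [-0.002,0,0]
    - [0,0,0]
    - [0,0,0]
  delta_rot:
    - [0,0,0]
    - [0,0,0]
    - [0,0,0]
    - [0,0,-0.5]
    - [0,0,-0.5]
    - [0,0,-0.5]
    - [0,0,-0.5]
    - [0,0,-0.5]
    - [0,0,-0.5]
    - [0,0,-0.5]
    - [0,0,0]
    - [0,0,0]

```text
clock: 11.8
position: [0.4582, -0.0827, 0.1114]
ee_rot: [-0.0, 0.705, 0.709, 0.0]
contact_force: [0.3, 0.1, 0.3]
width: 0.0548
gripper_force: 0.0
```

```bash
python3 - <<'E'
from h import *
im=grab('wrist','w4')
E
```

```text
(no output)
```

View pics/w4.png

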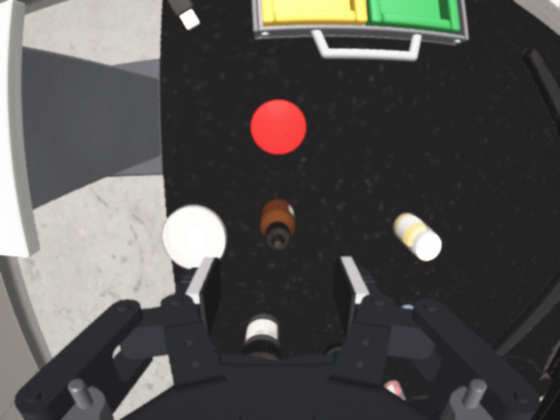

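The bottle's cap tip is at (277,243) with its body above it, the white cap is at (425,246) and a red can is at (278,127).

```bash
python3 - <<'E'
from h import *
im=dict(np.load('w4.npz'))
print('bottle tip',fish(im,277,244,.072))
p,n=blob(im,(0,0,190),(180,50,255),(405,225,445,265)); print('white',p,n,fish(im,*p,.055))
p,n=blob(im,(0,200,120),(6,255,255),(240,90,315,160)); print('red',p,n,fish(im,*p,.066))
E
```

```text
bottle tip [ 0.4567 -0.0995  0.072 ]
white [425.91471802 243.80467675] 727 [ 0.5822 -0.1078  0.055 ]Traceback (most recent call last):
  File "<stdin>", line 5, in <module>
  File "h.py", line 18, in blob
    k,l,st,ce=cv2.connectedComponentsWithStats(cv2.inRange(h,lo,hi));i=1+st[1:,4].argmax()
                                                                         ~~~~~~~~~~~~~~~^^
ValueError: attempt to get argmax of an empty sequence
```

Call:
send_rows:
  xyz:
    - [-0.0005,-0.0145,0]
    - [0,0,-0.02]
    - [0,0,-0.025]
    - [0,0,-0.025]
    - [0,0,-0.025]
    - [0,0,-0.02]
    - [0,0,-0.012]
    - [0,0,-0.006]
    - [0,0,0]
    - [0,0,0]
  delta_rot:
    - [0,0,0]
    - [0,0,0]
    - [0,0,0]
    - [0,0,0]
    - [0,0,0]
    - [0,0,0]
    - [0,0,0]
    - [0,0,0]
    - [0,0,0]
    - [0,0,0]

```text
clock: 12.85
position: [0.4584, -0.0986, -0.0211]
ee_rot: [0.001, 0.705, 0.709, 0.0]
contact_force: [0.7, -0.0, -0.1]
width: 0.0552
gripper_force: 0.0
```

Call:
send_rows:
  xyz:
    - [0,0,0]
    - [0,0,0]
    - [0,0,0]
    - [0,0,0]
    - [0,0,0]
    - [0,0,0]
    - [0,0,0]
  delta_rot:
    - [0,0,0]
    - [0,0,0]
    - [0,0,0]
    - [0,0,0]
    - [0,0,0]
    - [0,0,0]
    - [0,0,0]
  gripper: 0.02
  force: 25

```text
clock: 13.55
position: [0.4584, -0.0984, -0.0208]
ee_rot: [0.001, 0.705, 0.709, 0.0]
contact_force: [-1.0, 0.2, 6.9]
width: 0.0289
gripper_force: 24.6
```

Call:
send_rows:
  xyz:
    - [0,0,0.01]
    - [0,0,0.02]
    - [0,0,0.03]
    - [0,0,0.03]
    - [0.005,0.01,0.02]
    - [0.01,0.02,0]
    - [0.016,0.03,0]
    - [0.018,0.035,0]
    - [0.018,0.035,0]
    - [0.018,0.035,0]
    - [0.016,0.03,0]
    - [0.012,0.025,0]
  delta_rot:
    - [0,0,0]
    - [0,0,0]
    - [0,0,0]
    - [0,0,0]
    - [0,0,0]
    - [0,0,0.5]
    - [0,0,0.5]
    - [0,0,0.5]
    - [0,0,0.5]
    - [0,0,0.5]
    - [0,0,0.5]
    - [0,0,0.5]

```text
clock: 14.75
position: [0.5714, 0.1239, 0.0888]
ee_rot: [0.0, 0.683, 0.731, 0.0]
contact_force: [-0.4, -0.5, -0.5]
width: 0.0288
gripper_force: 24.8
```

Call:
send_rows:
  xyz:
    - [0,0,0]
    - [0,0,0]
    - [0,0,-0.02]
    - [0,0,-0.025]
    - [0,0,-0.02]
    - [0,0,-0.015]
    - [0,0,-0.01]
    - [0,0,-0.006]
    - [0,0,0]
    - [0,0,0]
  delta_rot:
    - [0,0,0]
    - [0,0,0]
    - [0,0,0]
    - [0,0,0]
    - [0,0,0]
    - [0,0,0]
    - [0,0,0]
    - [0,0,0]
    - [0,0,0]
    - [0,0,0]

```text
clock: 15.75
position: [0.5712, 0.1216, -0.0069]
ee_rot: [0.0, 0.684, 0.73, 0.0]
contact_force: [0.2, -0.2, 0.4]
width: 0.0284
gripper_force: 24.8
```

Call:
send_rows:
  xyz:
    - [0,0,-0.003]
    - [0,0,-0.002]
    - [0,0,-0.001]
    - [0,0,-0.001]
    - [0,0,0]
  delta_rot:
    - [0,0,0]
    - [0,0,0]
    - [0,0,0]
    - [0,0,0]
    - [0,0,0]

```text
clock: 16.25
position: [0.5708, 0.1219, -0.0138]
ee_rot: [0.0, 0.683, 0.73, 0.0]
contact_force: [-0.8, 0.4, 4.4]
width: 0.0284
gripper_force: 25.3
```

Call:
send_rows:
  xyz:
    - [0,0,0]
    - [0,0,0]
    - [0,0,0]
    - [0,0,0.005]
    - [0,0,0.01]
    - [0,0,0.02]
    - [0,0,0.03]
    - [0,0,0.03]
    - [0,0,0.03]
    - [0,0,0]
    - [0,0,0]
  delta_rot:
    - [0,0,0]
    - [0,0,0]
    - [0,0,0]
    - [0,0,0]
    - [0,0,0]
    - [0,0,0]
    - [0,0,0]
    - [0,0,0]
    - [0,0,0]
    - [0,0,0]
    - [0,0,0]
  gripper: 0.035

```text
clock: 17.35
position: [0.5713, 0.1219, 0.1118]
ee_rot: [0.001, 0.683, 0.73, 0.001]
contact_force: [-0.1, 0.5, 0.1]
width: 0.0353
gripper_force: 0.0
```

Call:
send_rows:
  xyz:
    - [0.002,-0.02,0]
    - [0.003,-0.035,0]
    - [0.004,-0.045,0]
    - [0.004,-0.045,0]
    - [0.004,-0.045,0]
    - [0.004,-0.045,0]
    - [0.004,-0.045,0]
    - [0.004,-0.045,0]
    - [0.004,-0.045,0]
    - [0.003,-0.04,0]
    - [0.001,-0.03,0]
    - [0.001,-0.01,0]
  delta_rot:
    - [0,0,0]
    - [0,0,-0.5]
    - [0,0,-0.5]
    - [0,0,-0.5]
    - [0,0,-0.5]
    - [0,0,-0.5]
    - [0,0,-0.5]
    - [0,0,-0.5]
    - [0,0,0]
    - [0,0,0]
    - [0,0,0]
    - [0,0,0]
  gripper: 0.055

```text
clock: 18.55
position: [0.6076, -0.3313, 0.1084]
ee_rot: [-0.001, 0.707, 0.708, -0.001]
contact_force: [0.7, 0.0, -0.2]
width: 0.0552
gripper_force: 0.0
```

Call:
send_rows:
  xyz:
    - [0,0,0]
    - [0,0,0]
  delta_rot:
    - [0,0,0]
    - [0,0,0]

```text
clock: 18.75
position: [0.6081, -0.3264, 0.1095]
ee_rot: [-0.001, 0.705, 0.709, 0.0]
contact_force: [-0.3, -1.2, -0.5]
width: 0.0552
gripper_force: 0.0
```

```bash
python3 - <<'E'
from h import *
grab('wrist','w5');a=grab('scene','s5')
E
```

```text
(no output)
```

View pics/w5.png

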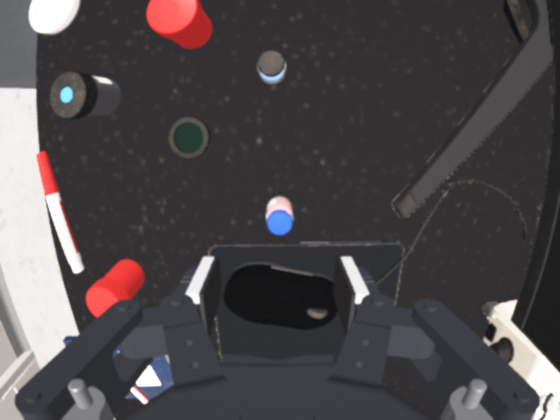

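View pics/s5.png

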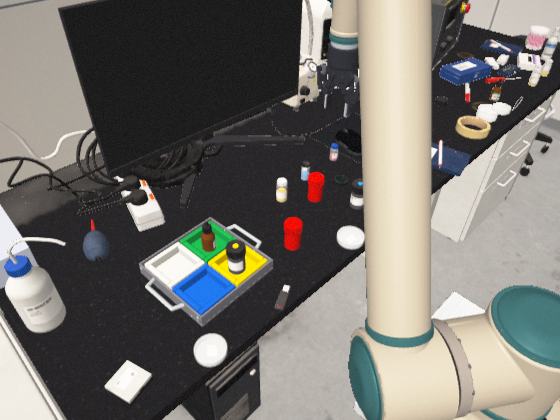

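In the scene view the can stands upright in the yellow bay at (235,257) and the bottle in the green bay at (208,238). The wrist view shows the blue cap at (280,222), clear of the mouse.

```bash
python3 - <<'E'
from h import *
im=dict(np.load('w5.npz'))
p,n=blob(im,(105,150,80),(125,255,255),(255,190,305,245)); print(p,n,fish(im,*p,.043)); print(readout.get_state()['position'])
E
```

```text
[279.20711297 223.03974895] 478 [ 0.6082 -0.3363  0.043 ]
[ 0.60858567 -0.32600183  0.11020704]
```

Call:
send_rows:
  xyz:
    - [0,-0.008,0]
    - [0,0,-0.02]
    - [0,0,-0.025]
    - [0,0,-0.025]
    - [0,0,-0.025]
    - [0,0,-0.02]
    - [0,0,-0.013]
    - [0,0,-0.008]
    - [0,0,0]
    - [0,0,0]
  delta_rot:
    - [0,0,0]
    - [0,0,0]
    - [0,0,0]
    - [0,0,0]
    - [0,0,0]
    - [0,0,0]
    - [0,0,0]
    - [0,0,0]
    - [0,0,0]
    - [0,0,0]

```text
clock: 19.85
position: [0.6094, -0.3365, -0.0247]
ee_rot: [0.001, 0.705, 0.709, 0.0]
contact_force: [-0.4, 0.1, 0.4]
width: 0.0552
gripper_force: 0.0
```

Call:
send_rows:
  xyz:
    - [0,0,0]
    - [0,0,0]
    - [0,0,0]
    - [0,0,0]
    - [0,0,0]
    - [0,0,0]
    - [0,0,0]
    - [0,0,0]
  delta_rot:
    - [0,0,0]
    - [0,0,0]
    - [0,0,0]
    - [0,0,0]
    - [0,0,0]
    - [0,0,0]
    - [0,0,0]
    - [0,0,0]
  gripper: 0.015

```text
clock: 20.65
position: [0.6093, -0.3365, -0.0245]
ee_rot: [0.001, 0.705, 0.709, 0.0]
contact_force: [-0.6, 0.8, 6.3]
width: 0.0217
gripper_force: 24.6
```

Call:
send_rows:
  xyz:
    - [0,0,0.01]
    - [0,0,0.02]
    - [0,0,0.03]
    - [0,0,0.03]
    - [-0.002,0.01,0.025]
    - [-0.006,0.025,0]
    - [-0.009,0.036,0]
    - [-0.01,0.04,0]
    - [-0.01,0.042,0]
    - [-0.01,0.042,0]
    - [-0.01,0.042,0]
    - [-0.01,0.042,0]
  delta_rot:
    - [0,0,0]
    - [0,0,0]
    - [0,0,0]
    - [0,0,0]
    - [0,0,0]
    - [0,0,0.5]
    - [0,0,0.5]
    - [0,0,0.5]
    - [0,0,0.5]
    - [0,0,0.5]
    - [0,0,0.5]
    - [0,0,0.5]

```text
clock: 21.85
position: [0.5409, -0.0555, 0.0897]
ee_rot: [-0.0, 0.683, 0.73, 0.0]
contact_force: [0.3, 1.0, 0.1]
width: 0.0216
gripper_force: 24.5
```

Call:
send_rows:
  xyz:
    - [-0.01,0.042,0]
    - [-0.01,0.042,0]
    - [-0.01,0.042,0]
    - [-0.01,0.042,0]
    - [-0.009,0.038,0]
    - [-0.008,0.03,0]
    - [-0.005,0.018,0]
    - [-0.002,0.008,0]
    - [0,0,0]
    - [0,0,0]
  delta_rot:
    - [0,0,0]
    - [0,0,0]
    - [0,0,0]
    - [0,0,0]
    - [0,0,0]
    - [0,0,0]
    - [0,0,0]
    - [0,0,0]
    - [0,0,0]
    - [0,0,0]

```text
clock: 22.85
position: [0.478, 0.2041, 0.0895]
ee_rot: [0.0, 0.683, 0.73, -0.0]
contact_force: [0.3, 0.1, -0.4]
width: 0.0216
gripper_force: 24.5
```

Now down from 0.0895 towards −0.0175.

Call:
send_rows:
  xyz:
    - [0,0,-0.02]
    - [0,0,-0.025]
    - [0,0,-0.022]
    - [0,0,-0.017]
    - [0,0,-0.01]
    - [0,0,-0.006]
    - [0,0,-0.003]
    - [0,0,-0.002]
    - [0,0,-0.001]
    - [0,0,0]
  delta_rot:
    - [0,0,0]
    - [0,0,0]
    - [0,0,0]
    - [0,0,0]
    - [0,0,0]
    - [0,0,0]
    - [0,0,0]
    - [0,0,0]
    - [0,0,0]
    - [0,0,0]

```text
clock: 23.85
position: [0.4781, 0.205, -0.0162]
ee_rot: [0.0, 0.683, 0.73, 0.0]
contact_force: [-0.3, -0.6, 0.2]
width: 0.0216
gripper_force: 24.5
```

Call:
send_rows:
  xyz:
    - [0,0,-0.001]
    - [0,0,-0.001]
    - [0,0,0]
  delta_rot:
    - [0,0,0]
    - [0,0,0]
    - [0,0,0]

```text
clock: 24.15
position: [0.4782, 0.2051, -0.0175]
ee_rot: [0.0, 0.683, 0.73, 0.001]
contact_force: [-1.2, -0.2, 5.5]
width: 0.0217
gripper_force: 25.2
```

Call:
send_rows:
  xyz:
    - [0,0,0]
    - [0,0,0]
    - [0,0,0]
    - [0,0,0.005]
    - [0,0,0.01]
    - [0,0,0.02]
    - [0,0,0.03]
    - [0,0,0.035]
    - [0,0,0.03]
    - [0,0,0]
    - [0,0,0]
  delta_rot:
    - [0,0,0]
    - [0,0,0]
    - [0,0,0]
    - [0,0,0]
    - [0,0,0]
    - [0,0,0]
    - [0,0,0]
    - [0,0,0]
    - [0,0,0]
    - [0,0,0]
    - [0,0,0]
  gripper: 0.03

```text
clock: 25.25
position: [0.4781, 0.205, 0.1126]
ee_rot: [0.001, 0.683, 0.73, 0.001]
contact_force: [1.0, -0.4, -0.5]
width: 0.0301
gripper_force: 0.0
```

Call:
send_rows:
  xyz:
    - [0.006,-0.02,0]
    - [0.01,-0.03,0]
    - [0.012,-0.035,0]
    - [0.012,-0.035,0]
    - [0.012,-0.035,0]
    - [0.012,-0.035,0]
    - [0.012,-0.035,0]
    - [0.012,-0.035,0]
    - [0.01,-0.03,0]
    - [0.007,-0.022,0]
    - [0,0,0]
    - [0,0,0]
  delta_rot:
    - [0,0,0]
    - [0,0,-0.5]
    - [0,0,-0.5]
    - [0,0,-0.5]
    - [0,0,-0.5]
    - [0,0,-0.5]
    - [0,0,-0.5]
    - [0,0,-0.5]
    - [0,0,0]
    - [0,0,0]
    - [0,0,0]
    - [0,0,0]
  gripper: 0.055

```text
clock: 26.45
position: [0.5814, -0.1068, 0.1098]
ee_rot: [-0.002, 0.706, 0.708, -0.001]
contact_force: [-0.7, -0.0, -0.2]
width: 0.055
gripper_force: 0.0
```

```bash
python3 - <<'E'
from h import *
im=grab('wrist','w6')
p,n=blob(im,(0,0,190),(180,50,255),(250,195,310,260)); print(p,n,fish(im,*p,.055)); print(readout.get_state()['position'])
E
```

```text
[281.27196653 214.38577406] 1195 [ 0.5828 -0.1058  0.055 ]
[ 0.58139931 -0.10614998  0.11016566]
```

View pics/w6.png

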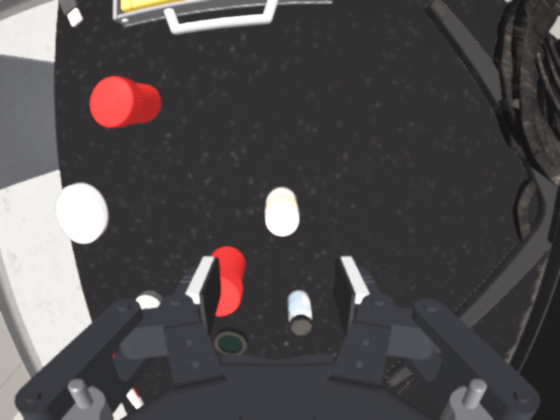

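The white cap is at (283,219), with the red can at (227,285) and the black vial at (300,312) clear of the fingers. Descending.

Call:
send_rows:
  xyz:
    - [0.002,-0.001,-0.005]
    - [0,0,-0.02]
    - [0,0,-0.025]
    - [0,0,-0.025]
    - [0,0,-0.025]
    - [0,0,-0.016]
    - [0,0,-0.009]
    - [0,0,-0.005]
    - [0,0,0]
    - [0,0,0]
  delta_rot:
    - [0,0,0]
    - [0,0,0]
    - [0,0,0]
    - [0,0,0]
    - [0,0,0]
    - [0,0,0]
    - [0,0,0]
    - [0,0,0]
    - [0,0,0]
    - [0,0,0]

```text
clock: 27.5
position: [0.5854, -0.1081, -0.0178]
ee_rot: [0.001, 0.705, 0.709, 0.0]
contact_force: [0.2, 0.9, 0.4]
width: 0.0545
gripper_force: 0.0
```

Call:
send_rows:
  xyz:
    - [0,0,0]
    - [0,0,0]
    - [0,0,0]
    - [0,0,0]
    - [0,0,0]
    - [0,0,0]
    - [0,0,0]
  delta_rot:
    - [0,0,0]
    - [0,0,0]
    - [0,0,0]
    - [0,0,0]
    - [0,0,0]
    - [0,0,0]
    - [0,0,0]
  gripper: 0.018

```text
clock: 28.2
position: [0.5854, -0.1084, -0.0177]
ee_rot: [0.001, 0.705, 0.709, 0.0]
contact_force: [-0.6, -0.4, 5.9]
width: 0.0262
gripper_force: 24.8
```

Call:
send_rows:
  xyz:
    - [0,0,0.01]
    - [0,0,0.02]
    - [0,0,0.03]
    - [0,0,0.035]
    - [0,0.01,0.025]
    - [-0.001,0.02,0]
    - [-0.002,0.03,0]
    - [-0.003,0.035,0]
    - [-0.003,0.038,0]
    - [-0.003,0.038,0]
    - [-0.003,0.038,0]
    - [-0.002,0.035,0]
  delta_rot:
    - [0,0,0]
    - [0,0,0]
    - [0,0,0]
    - [0,0,0]
    - [0,0,0]
    - [0,0,0.5]
    - [0,0,0.5]
    - [0,0,0.5]
    - [0,0,0.5]
    - [0,0,0.5]
    - [0,0,0.5]
    - [0,0,0.5]

```text
clock: 29.4
position: [0.567, 0.1375, 0.1017]
ee_rot: [-0.0, 0.683, 0.73, -0.0]
contact_force: [1.1, -0.4, -0.0]
width: 0.0264
gripper_force: 24.7
```

Call:
send_rows:
  xyz:
    - [-0.001,0.034,0]
    - [0,0.025,0]
    - [0,0.015,0]
    - [0,0,0]
    - [0,0,0]
    - [0,0,0]
  delta_rot:
    - [0,0,0]
    - [0,0,0]
    - [0,0,0]
    - [0,0,0]
    - [0,0,0]
    - [0,0,0]

```text
clock: 30.0
position: [0.5667, 0.2085, 0.1014]
ee_rot: [0.0, 0.684, 0.73, -0.0]
contact_force: [0.4, -0.2, 0.7]
width: 0.0262
gripper_force: 24.7
```

Call:
send_rows:
  xyz:
    - [0,0.001,-0.02]
    - [0,0,-0.025]
    - [0,0,-0.025]
    - [0,0,-0.018]
    - [0,0,-0.01]
    - [0,0,-0.006]
    - [0,0,-0.004]
    - [0,0,-0.002]
    - [0,0,-0.001]
    - [0,0,0]
    - [0,0,0]
  delta_rot:
    - [0,0,0]
    - [0,0,0]
    - [0,0,0]
    - [0,0,0]
    - [0,0,0]
    - [0,0,0]
    - [0,0,0]
    - [0,0,0]
    - [0,0,0]
    - [0,0,0]
    - [0,0,0]

```text
clock: 31.1
position: [0.5671, 0.211, -0.0091]
ee_rot: [0.0, 0.683, 0.73, 0.0]
contact_force: [0.5, -0.3, 0.3]
width: 0.0262
gripper_force: 24.7
```

Call:
send_rows:
  xyz:
    - [0,0,-0.001]
    - [0,0,-0.001]
    - [0,0,0]
  delta_rot:
    - [0,0,0]
    - [0,0,0]
    - [0,0,0]

```text
clock: 31.4
position: [0.567, 0.211, -0.0107]
ee_rot: [0.0, 0.683, 0.73, 0.0]
contact_force: [-0.6, -0.2, 4.6]
width: 0.0265
gripper_force: 25.1
```

The white vial is down. I'll release, rise and move aside to check.

Call:
send_rows:
  xyz:
    - [0,0,0]
    - [0,0,0]
    - [0,0,0]
    - [0,0,0.005]
    - [0,0,0.01]
    - [0,0,0.02]
    - [0,0,0.03]
    - [0,0,0.035]
    - [0,0,0.035]
    - [0,0,0.02]
    - [0,0,0]
    - [0,0,0]
  delta_rot:
    - [0,0,0]
    - [0,0,0]
    - [0,0,0]
    - [0,0,0]
    - [0,0,0]
    - [0,0,0]
    - [0,0,0]
    - [0,0,0]
    - [0,0,0]
    - [0,0,0]
    - [0,0,0]
    - [0,0,0]
  gripper: 0.034

```text
clock: 32.6
position: [0.5667, 0.2109, 0.144]
ee_rot: [0.0, 0.683, 0.73, 0.0]
contact_force: [0.7, -0.5, -1.1]
width: 0.0338
gripper_force: 0.0
```

Call:
send_rows:
  xyz:
    - [-0.01,-0.02,0]
    - [-0.01,-0.03,0]
    - [-0.01,-0.04,0]
    - [-0.01,-0.04,0]
    - [-0.01,-0.04,0]
    - [-0.01,-0.04,0]
    - [-0.01,-0.03,0]
    - [-0.01,-0.02,0]
    - [0,0,0]
    - [0,0,0]
  delta_rot:
    - [0,0,0]
    - [0,0,0]
    - [0,0,0]
    - [0,0,0]
    - [0,0,0]
    - [0,0,0]
    - [0,0,0]
    - [0,0,0]
    - [0,0,0]
    - [0,0,0]

```text
clock: 33.6
position: [0.486, -0.0489, 0.1423]
ee_rot: [-0.001, 0.684, 0.73, -0.0]
contact_force: [-0.3, -0.2, -0.0]
width: 0.0343
gripper_force: 0.0
```

```bash
python3 - <<'E'
from h import *
a=grab('scene','s7')['color'];b=grab('side','sd7')['color']
x=cv2.resize(a[130:330,130:430],(600,400));y=cv2.resize(b[160:320,190:390],(400,320))
c=np.zeros((600,800,3),np.uint8);c[:400,:600]=x;c[400:,:250]=cv2.resize(y,(250,200));w=grab('wrist','w7')['color'];c[400:,260:527]=cv2.resize(w,(267,200));cv2.imwrite('pics/f.png',c[...,::-1])
E
```

```text
(no output)
```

View pics/f.png

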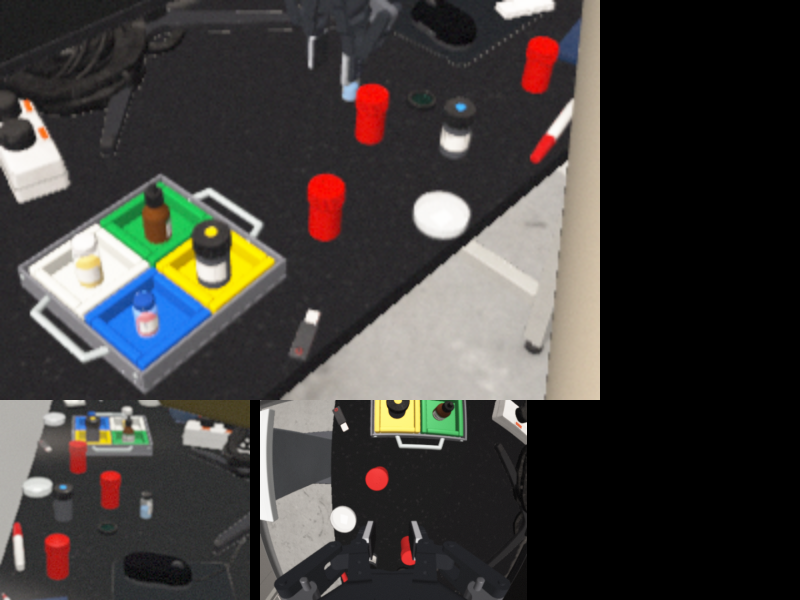

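The final view shows all four items upright in their bays: can in yellow at (211,253), bottle in green at (155,212), blue vial at (146,315) and white vial at (88,262). The look-alikes are still standing where they were, and the gripper is clear.

```bash
python3 -c "from rig import order; print(order.sign_off())"
```

```text
the job is handed in; nothing more can be done
None
```

The caddy is packed and handed in: the yellow-dot can, oil bottle, blue-capped vial and white-capped vial each stand upright in their own bays, set down in that order, and the blue-dot can and black-capped vial were left where they stood.

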